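# Sweep loose chocolates off the packing slab into the tray

## Robot

A 6-joint arm with a two-finger parallel gripper is mounted at the origin on the work surface. World frame = base frame: x ahead of the robot, y to its left, z up, the work surface at z = 0. Lengths are in m, angles in degrees, forces in N, time in s.
With the tool pointing down it reaches from about 0.425 to 0.95 m from the base axis. Payload 3.5 kg.
Tool frame: the origin (TCP) lies on the mounting face of the last link; the fingertips stand 173 mm ahead of it and the grasp point (between the pads) lies 155 mm ahead of it; z points along the fingers, y is the line along which they close (so a half turn about z gives the same grasp; the last joint's range is limited). The gripper opens to 85 mm and grips with 20 to 120 N. Pads are 22 mm wide; open, the fingers measure 114 mm over their backs; the gripper's body (76 mm by 85 mm) begins 54 mm behind the grasp point. The pads swing forward as they close: fully open they stand 13 mm farther back than shut.
Start: joints at [-80.157, 16.404, 90.338, -0, 73.258, -8.594], TCP at [0.214, -0.64, 0.405] pointing down, gripper open.
Joint ranges: [-158.93, 158.93], [-51.34, 127.21], [12.03, 142.37], [-87.48, 267.48], [13.55, 161.25], [-162.69, 162.69]. Speed limits (degrees/s): [159.86, 159.86, 180, 180, 180, 180].

## Interface

Orientations are given as a 3x3 rotation matrix whose columns are the frame's x, y, z axes.
In Python, from bench import * gives the robot as it stands.
- The arm moves only by the tool apply_moves, never from a script. Its arguments are lists of equal length, an entry for each row: "travel": the shift along the tool's x, y, z in mm, a list of three; "dr": the turn, a rotation vector about the tool's x, y, z in rad, a list of three. A call has 1 to 12 rows; each row is the pose to reach, as a shift and turn from the pose commanded when the call began, along the tool's axes at that moment; what a row does not reach only later rows make up. A row lasts 1/12 s, in which the tool goes at most 41.7 mm and 7.16 degrees, less where a joint would pass 70% of its speed; a pose out of reach is approached as far as the arm can. A call with a gripper value outside its range is refused whole. "gripper" is the opening, from 0 (shut) to 1 (fully open), set as the call begins (left out, the last holds). The fingers move at their own pace and stop on an object; "force" is the grip in N (left out, the last holds). Time passes only in rows, so rows that repeat a pose let the fingers close. It gives the time, the measured TCP pose, the force, the opening and the grip force at its end, in the units of the state.
- state(): the state, without advancing time (a new reading comes with each control period).
- camera(name): name is "scene" or "top" or "wrist"; returns the picture (480x640x3 uint8, blue, green, red); there is no depth.
- camera_info(name): a dict with "fovy" (degrees; the focal length in pixels is half the picture's height over the tangent of half this angle, whatever the lens; pixels are square), "cx", "cy" (the principal point, pixels), "R" (3x3) and "t" (3): a world point X has camera coordinates R X + t. Camera axes: x right, y down, z forward; pixel columns grow to the right and rows downward; lengths in m; the calibration is good to about 2 mm. A picture is of the moment at which its call begins: read the wrist's pose just before it. camera_info takes no time and is no camera call; for the wrist camera it gives the pose at the moment of the call.
- finish_job(): hands the job in; it is judged then, once.
Trained networks look in the newest picture that a camera, given by its name, has taken for a name from the list of things; names that differ only in an ending like _2 or _b are one class to them, and where a whole thing is asked for, a point or a joint stands for the part that bears it (a point fixed in the world has none). Each returns a list of dicts, best first, with "conf" (0 to 1); they miss things now and then, are a little off and sometimes report something else, mostly with a low value. They report only what shows in the picture. A call takes as long as a camera call.
- look_for(query, camera): "position" ([x, y, z] in m, in the coordinates of the camera as it stood for that picture, good to about 4 mm: the middle of the surface that is visible of it).
The state is a dict: "time": time; "joint_positions": joint angles; "qvel": joint speeds; "joint_torque": joint torques, N m; "ee_pos": TCP position; "orientation": TCP orientation; "ft_force": force on the tool from outside, world axes, zero at the start; "ft_torque": the same for the moment, N m; "grip_width": finger opening in m; "grip_force": force on a finger pad.
Only numpy, scipy, OpenCV 4.12 (cv2) and the standard library are available. Lean on these libraries where they do the work, as an engineer would, in place of code of your own. Each camera call takes 0.05 s, during which the arm holds its last target. There are 200 camera calls.

## Task

Clear the packing slab: with the fingertips, sweep the three round foil-wrapped chocolates across the marble and over its far edge so that they drop into the steel tray below. Push them along, do not pick them up, carry them or flick them out, and leave the gift box, the cup and the jar standing where they are.

Things in the scene. Friction and masses are not known exactly. Their poses are not given: they have to be found in the camera images.
- slab: fixed marble slab on a wooden plinth, 280 mm (its x) by 500 mm (its y), top face flat and 60 mm above the counter; the marble is 20 mm thick and overhangs the plinth by 15 mm. Origin: on the counter, under the slab's centre. Its x axis points away from the robot: the far edge, over the tray, is the straight edge at x = +140 mm. No rim round the slab
- tray: fixed open steel tray, outside 150 mm (x) by 270 mm (y), 34 mm high, walls and floor 4 mm thick (the opening is 142 by 262 mm), standing on the counter, its axes parallel to the slab's. Its near wall is tucked 12 mm under the slab's far edge, so its rim is 26 mm below the slab's top face; along that edge it stands up to 60 mm left or right of the middle and is shorter than the edge, so a chocolate must leave the slab in front of it. Origin: centre of its underside
- coin1: foil-wrapped chocolate, a flat round puck 44 mm across and 16 mm high (top edge bevelled by 3 mm), 17 to 35 g, lying loose on the slab. Origin: centre of its underside; z axis up through its flat face
- coin2: foil-wrapped chocolate, a flat round puck 44 mm across and 16 mm high (top edge bevelled by 3 mm), 17 to 35 g, lying loose on the slab. Origin: centre of its underside; z axis up through its flat face
- coin3: foil-wrapped chocolate, a flat round puck 44 mm across and 16 mm high (top edge bevelled by 3 mm), 17 to 35 g, lying loose on the slab. Origin: centre of its underside; z axis up through its flat face
- giftbox: small square cardboard gift box with a paper band, 42 x 42 x 42 mm, 120 g, loose, on the near part of the slab; leave alone. Origin: centre of its underside
- cup: small white espresso cup without handle, about 50 mm across the rim, 48 mm high, loose, on the near part of the slab; leave alone. Origin: centre of its underside
- jar: glass jar with steel cap, 84 mm across, 140 mm high, 0.7 kg, loose, on the counter to the right of the slab; leave alone. Origin: centre of its underside

How it is judged (in metres and radians):
At the end, for the whole second after the job is handed in: All three chocolates lie at rest inside the steel tray (centres between its walls and less than 45 mm above the counter, flat, leaning or on one another), and the gift box, the cup and the jar stand upright within 15 mm of where they were (x of coin1 in the frame of tray between -0.073 and 0.073 m and y of coin1 in the frame of tray between -0.133 and 0.133 m and height (world z) of each of coin1, coin2, coin3 below 0.045 m and linear speed of each of coin1, coin2, coin3 below 0.03 m/s and x of coin2 in the frame of tray between -0.073 and 0.073 m and y of coin2 in the frame of tray between -0.133 and 0.133 m and x of coin3 in the frame of tray between -0.073 and 0.073 m and y of coin3 in the frame of tray between -0.133 and 0.133 m and distance of each of giftbox, cup, jar from where it was at the start of the episode below 0.015 m and angle between each of giftbox, cup, jar's own z axis and vertical below 0.15 rad); the robot touches nothing.
It fails at once if a chocolate is picked up (more than about 30 mm above the slab) (height (world z) of any of coin1, coin2, coin3 above 0.09 m).
It fails at once if a chocolate is carried or flung out over the tray instead of dropping off the slab's edge (its centre more than 40 mm beyond the edge and still at slab height) ((x of coin1 in the frame of slab above 0.18 m and height (world z) of coin1 above 0.062 m) or (x of coin2 in the frame of slab above 0.18 m and height (world z) of coin2 above 0.062 m) or (x of coin3 in the frame of slab above 0.18 m and height (world z) of coin3 above 0.062 m)).
It fails at once if the gift box, the cup or the jar is shifted by more than 15 mm or tipped (distance of any of giftbox, cup, jar from where it was at the start of the episode above 0.015 m or angle between any of giftbox, cup, jar's own z axis and vertical above 0.25 rad).
It also fails if it takes over 50 s, if anything falls off the work surface, if the arm or the gripper's body presses on something with over 40 N, if the wrist force passes 120 N, or if a joint passes its speed limit or range.

## Working session

There is one attempt and no reset: what is moved stays moved. The work goes in short steps, Python scripts to look and compute and a tool call to move; the robot and the scene stay as the last step left them, time stands still between calls to the robot, and variables do not carry over. Pictures are saved under pics/ and viewed, at most 10 in all, crops included, and the job is handed in when it is done.

Besides the shell and the picture viewer there is one more tool, called by a JSON object that holds its "name" and its "arguments". apply_moves: Moves the arm, as the interface text tells. Its arguments: {"type":"object","properties":{"travel":{"type":"array"},"dr":{"type":"array"},"gripper":{"type":"number"},"force":{"type":"number"}},"required":["travel","dr"]}

```bash
mkdir -p pics; cat > h.py <<'E'
from bench import *
import numpy as np, cv2
def ray(cam,px):
    i=camera_info(cam);f=240/np.tan(np.radians(i["fovy"])/2)
    R=np.array(i["R"]);t=np.array(i["t"])
    d=R.T@np.array([(px[0]-i["cx"])/f,(px[1]-i["cy"])/f,1]);return -R.T@t,d
def onz(cam,px,z):
    o,d=ray(cam,px);return o+d*(z-o[2])/d[2]
def proj(cam,X):
    i=camera_info(cam);f=240/np.tan(np.radians(i["fovy"])/2)
    c=np.array(i["R"])@np.array(X)+np.array(i["t"]);return f*c[0]/c[2]+i["cx"],f*c[1]/c[2]+i["cy"]
def find(q,cam):
    i=camera_info(cam);R=np.array(i["R"]);t=np.array(i["t"])
    return [(round(d["conf"],2),(R.T@(np.array(d["position"])-t)).round(3)) for d in look_for(q,cam)]
E
python3 - <<'E'
from h import *
for c in ("scene","top"):
    cv2.imwrite(f"pics/{c}.png",camera(c))
    i=camera_info(c);print(c,i["fovy"],(-np.array(i["R"]).T@np.array(i["t"])).round(3))
    for q in ("coin1","giftbox","cup","jar","tray","slab"): print(q,find(q,c))
s=state();print(s["time"],s["ee_pos"],s["orientation"])
E
```

```text
scene 43.79686019652346 [ 1.559 -0.353  0.792]
coin1 [(0.63, array([ 0.521, -0.068,  0.081])), (0.5, array([ 0.525, -0.23 ,  0.076]))]
giftbox [(0.87, array([0.42 , 0.006, 0.09 ])), (0.65, array([ 0.577, -0.089,  0.059]))]
cup [(0.8, array([ 0.465, -0.173,  0.091])), (0.35, array([ 0.492, -0.415,  0.087]))]
jar [(0.92, array([ 0.491, -0.418,  0.093]))]
tray [(0.64, array([ 0.72 , -0.01 ,  0.004]))]
slab [(0.59, array([ 0.575, -0.089,  0.058]))]
top 53.26024318945444 [ 0.464 -0.102  0.992]
coin1 [(0.87, array([0.453, 0.077, 0.076])), (0.86, array([ 0.512, -0.226,  0.077])), (0.73, array([ 0.511, -0.07 ,  0.074]))]
giftbox [(0.96, array([0.411, 0.01 , 0.1  ]))]
cup [(0.75, array([ 0.452, -0.172,  0.08 ]))]
jar [(0.78, array([ 0.462, -0.399,  0.144]))]
tray [(0.7, array([ 0.737, -0.004,  0.003])), (0.3, array([ 0.448, -0.174,  0.079]))]
slab [(0.98, array([ 0.537, -0.056,  0.06 ]))]
0.7 [ 0.2135206  -0.64033758  0.40477842] [[ 9.48670534e-01  3.16266052e-01  3.96502050e-05]
 [ 3.16266054e-01 -9.48670530e-01 -8.82080354e-05]
 [ 9.71777390e-06  9.62203780e-05 -9.99999995e-01]]
```

View pics/top.png

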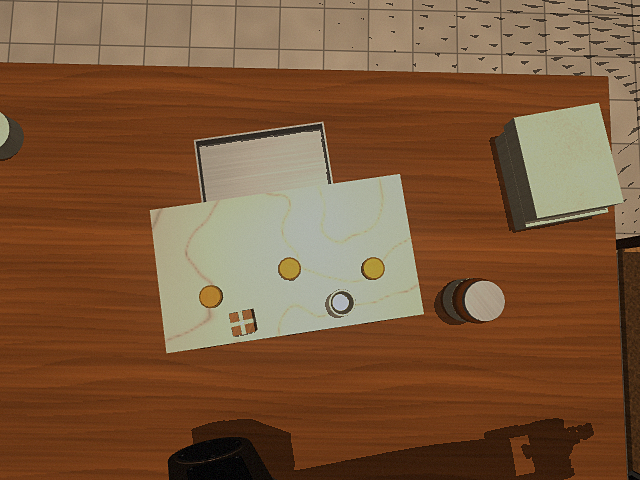

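View pics/scene.png

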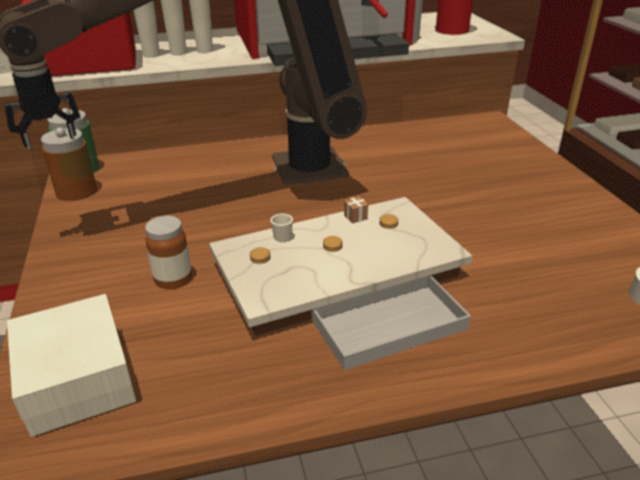

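The top view shows the chocolates at about (210,297), (289,268) and (373,268), with the box at (243,322), cup at (341,302) and jar cap at (483,300). The slab corners are about (150,210), (401,175), (424,314) and (166,353), and the tray runs from (195,140) to (330,184). In the scene view the coins are at (389,220), (332,243) and (260,255). Next I'll triangulate these and build the slab frame.

```bash
cat > m.py <<'E'
from h import *
def tri(a,b):
    (o1,d1),(o2,d2)=ray("top",a),ray("scene",b)
    s=np.linalg.lstsq(np.c_[d1,-d2],o2-o1,rcond=None)[0]
    return (o1+d1*s[0]+o2+d2*s[1])/2,np.linalg.norm(o1+d1*s[0]-o2-d2*s[1])
def blobs(im):
    h=cv2.cvtColor(im,cv2.COLOR_BGR2HSV)
    m=cv2.inRange(h,(12,120,110),(32,255,255))
    return m
if __name__=="__main__":
    T=[(210,297),(289,268),(373,268)];S=[(389,220),(332,243),(260,255)]
    ref={}
    for c,P in(("top",T),("scene",S)):
        im=cv2.imread(f"pics/{c}.png");m=blobs(im);n,l,st,ce=cv2.connectedComponentsWithStats(m)
        ref[c]=[]
        for p in P:
            k=min((k for k in range(1,n) if st[k,4]>40),key=lambda k:np.hypot(*(ce[k]-p)));ref[c].append(ce[k]);print(c,p,ce[k].round(1),st[k,4])
    for a,b in zip(ref["top"],ref["scene"]):print("coin",*tri(a,b), onz("top",a,.072).round(4))
    for a,b in (((150,210),(469,258)),((401,175),(252,318)),((424,314),(211,247)),((166,353),(404,202))):print("slab",*tri(a,b),onz("top",a,.06).round(4))
    for a,b in (((195,140),(467,318)),((324,123),(344,360)),((330,184),(315,320))):print("tray",*tri(a,b),onz("top",a,.034).round(4))
    C=np.array([onz("top",p,.06)[:2] for p in((150,210),(401,175),(424,314),(166,353))])
    c=C.mean(0);y=(C[0]-C[1]+C[3]-C[2]);y/=np.linalg.norm(y);x=np.array([y[1],-y[0]])
    print("c",c,"x",x,"deg",np.degrees(np.arctan2(x[1],x[0])))
    f=lambda p:np.array([(p[:2]-c)@x,(p[:2]-c)@y]).round(4)
    print("corners",[f(p) for p in C])
    for n,p,z in(("c1",ref["top"][0],.072),("c2",ref["top"][1],.072),("c3",ref["top"][2],.072),("box",(243,322),.102),("cup",(341,302),.108),("jar",(483,300),.14),("tr",(195,140),.034),("tr",(324,123),.034),("tr",(330,184),.034),("tr",(204,202),.034)):print(n,f(onz("top",p,z)))
E
python3 m.py
```

```text
top (210, 297) [210.  295.9] 373
top (289, 268) [289.4 268.1] 375
top (373, 268) [373.2 267.8] 380
scene (389, 220) [388.5 220.6] 191
scene (332, 243) [332.2 243. ] 217
scene (260, 255) [259.3 254.8] 233
coin [0.45500643 0.08231361 0.06592869] 0.0015051357314011412 [0.4552 0.0818 0.072 ]
coin [ 0.51136433 -0.06818057  0.06589366] 0.0005246198185071129 [ 0.5111 -0.0682  0.072 ]
coin [ 0.51516484 -0.23024635  0.06620733] 0.00010345448988327592 [ 0.5148 -0.2295  0.072 ]
slab [0.62107997 0.20829608 0.05159752] 0.006338534292227637 [0.6207 0.2087 0.06  ]
slab [ 0.70279182 -0.28069467  0.05791913] 0.010495603778119778 [ 0.7014 -0.2855  0.06  ]
slab [ 0.42820562 -0.32961982  0.04722351] 0.006594124489630872 [ 0.4281 -0.3298  0.06  ]
slab [0.34244046 0.16645617 0.04089522] 0.005071934867456762 [0.3454 0.1636 0.06  ]
tray [0.77394867 0.13284492 0.02696932] 0.003983820992567164 [0.7724 0.1331 0.034 ]
tray [ 0.81885948 -0.13045823  0.0225197 ] 0.0023805292266484623 [ 0.8144 -0.1313  0.034 ]
tray [ 0.69048237 -0.148978    0.01311071] 0.0050937641443164474 [ 0.6862 -0.1456  0.034 ]
c [ 0.5238861  -0.06077074] x [0.98660016 0.16315674] deg 9.390172432535335
corners [array([0.1395, 0.2501]), array([ 0.1384, -0.2507]), array([-0.1384, -0.2498]), array([-0.1395,  0.2504])]
c1 [-0.0445  0.1519]
c2 [-0.0138 -0.0052]
c3 [-0.0365 -0.165 ]
box [-0.1012  0.092 ]
cup [-0.0911 -0.0912]
jar [-0.1232 -0.339 ]
tr [0.2768 0.1507]
tr [ 0.2751 -0.1169]
tr [ 0.1463 -0.1101]
tr [0.1459 0.1482]
```

Geometry agrees with the given sizes: the slab measures 279x500 mm, the tray opening is y -0.114..0.148 in the slab frame, and the two coin views agree within 1 mm. Plan: push with the fingers about 25 mm apart so each coin nests between them. Coin3 first, on an oblique line.

```bash
cat > go.py <<'E'
from h import *
import sys
# args: x y z yaw(deg, world heading of tool x)
def go(x,y,z,yaw):
    s=state();R=np.array(s["orientation"]);p=np.array(s["ee_pos"])
    a=np.radians(yaw);G=np.array([[np.cos(a),np.sin(a),0],[np.sin(a),-np.cos(a),0],[0,0,-1]])
    print("t",s["time"],"travel",(1000*R.T@(np.array([x,y,z])-p)).round(1),"dr",cv2.Rodrigues(R.T@G)[0].ravel().round(4))
if __name__=="__main__": go(*map(float,sys.argv[1:]))
E
python3 go.py .479 -.257 .405 37.4
```

```text
t 0.7 travel [ 3.731e+02 -2.797e+02 -2.000e-01] dr [ 1.00e-04  0.00e+00 -3.31e-01]
```

{"name": "apply_moves", "arguments": {"travel": [[373,-280,0],[373,-280,0],[373,-280,0],[373,-280,0],[373,-280,0],[373,-280,0],[373,-280,0],[373,-280,0],[373,-280,0],[373,-280,0],[373,-280,0],[373,-280,0]], "dr": [[0,0,-0.331],[0,0,-0.331],[0,0,-0.331],[0,0,-0.331],[0,0,-0.331],[0,0,-0.331],[0,0,-0.331],[0,0,-0.331],[0,0,-0.331],[0,0,-0.331],[0,0,-0.331],[0,0,-0.331]], "gripper": 0.3}}

```text
time: 1.7
ee_pos: [0.4809, -0.2523, 0.4051]
orientation: [[0.791, 0.612, 0.002], [0.612, -0.791, 0.002], [0.002, -0.0, -1.0]]
ft_force: [-0.8, 0.5, -0.3]
grip_width: 0.0255
grip_force: 0.0
```

```bash
python3 go.py .479 -.257 .236 37.4; python3 -c "
from h import *
cv2.imwrite('pics/w1.png',camera('wrist'))
for i in find('coin3','wrist'):print(i)
print(proj('wrist',(.515,-.230,.076)),state()['grip_width'])"
```

```text
t 1.7 travel [ -4.8   2.6 169.1] dr [-0.0003 -0.0023  0.0052]
(0.91, array([ 0.517, -0.234,  0.08 ]))
(0.88, array([ 0.515, -0.075,  0.08 ]))
(np.float64(319.5474192641713), np.float64(170.9998472468227)) 0.025628696990049247
```

View pics/w1.png

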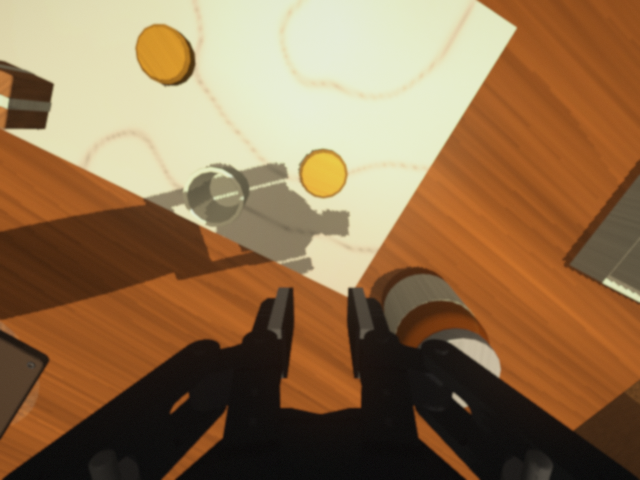

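The wrist view shows coin3 at (323,173), against a predicted (319,171), lined up between the fingers. The cup is at (217,195), well clear. Descending behind the coin.

{"name": "apply_moves", "arguments": {"travel": [[0,0,40],[0,0,80],[0,0,120],[0,0,145],[0,0,158],[0,0,165],[0,0,169],[0,0,169]], "dr": [[0,0,0],[0,0,0],[0,0,0],[0,0,0],[0,0,0],[0,0,0],[0,0,0],[0,0,0]]}}

```text
time: 2.47
ee_pos: [0.4785, -0.2578, 0.2357]
orientation: [[0.795, 0.606, -0.0], [0.606, -0.795, -0.0], [-0.0, 0.0, -1.0]]
ft_force: [0.6, -0.4, 0.3]
grip_width: 0.0254
grip_force: 0.0
```

{"name": "apply_moves", "arguments": {"travel": [[8,0,0],[18,0,0],[30,0,0],[42,0,0],[54,0,0],[66,0,0],[78,0,0],[90,0,0],[102,0,0],[114,0,0],[126,0,0],[138,0,0]], "dr": [[0,0,0],[0,0,0],[0,0,0],[0,0,0],[0,0,0],[0,0,0],[0,0,0],[0,0,0],[0,0,0],[0,0,0],[0,0,0],[0,0,0]]}}

```text
time: 3.47
ee_pos: [0.5894, -0.1721, 0.2356]
orientation: [[0.794, 0.607, -0.0], [0.607, -0.794, 0.0], [-0.0, -0.0, -1.0]]
ft_force: [-0.8, 0.4, 0.4]
grip_width: 0.0256
grip_force: 0.1
```

```bash
python3 go.py .673 -.109 .236 37.4; python3 -c "
from h import *
cv2.imwrite('pics/w2.png',camera('wrist'))"
```

```text
t 3.4667 travel [104.8   0.6  -0.4] dr [-0.0001  0.      0.0001]
```

View pics/w2.png

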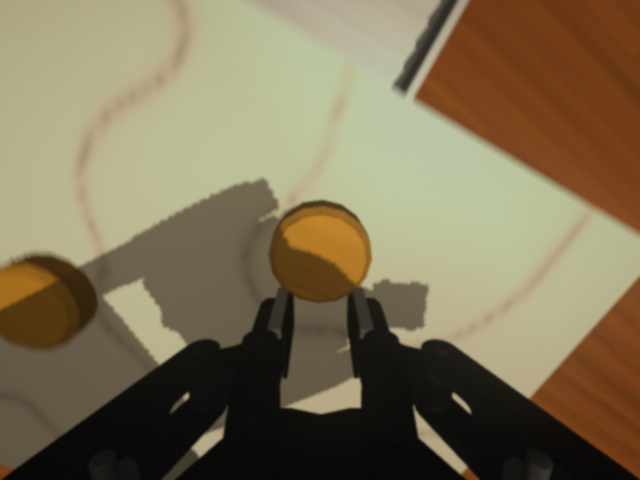

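Coin3 is nested between the fingertips at (320,250). Straight ahead it crosses the edge near (320,40), well left of the tray's right wall at (405,90).

{"name": "apply_moves", "arguments": {"travel": [[12,0,0],[24,0,0],[36,0,0],[48,0,0],[60,0,0],[70,0,0],[79,0,0],[87,0,0],[94,0,0],[100,0,0],[106,0,0],[106,0,0]], "dr": [[0,0,0],[0,0,0],[0,0,0],[0,0,0],[0,0,0],[0,0,0],[0,0,0],[0,0,0],[0,0,0],[0,0,0],[0,0,0],[0,0,0]]}}

```text
time: 4.52
ee_pos: [0.6733, -0.1079, 0.2358]
orientation: [[0.794, 0.608, 0.001], [0.608, -0.794, 0.0], [0.0, 0.0, -1.0]]
ft_force: [-0.1, -0.9, -0.3]
grip_width: 0.0256
grip_force: 0.0
```

```bash
python3 -c "
from h import *
cv2.imwrite('pics/w3.png',camera('wrist'));camera('scene');camera('top')
for c in('wrist','scene'):print(find('coin3',c))"
```

```text
[(0.75, array([ 0.715, -0.104,  0.031]))]
[(0.8, array([ 0.732, -0.097,  0.017])), (0.69, array([0.465, 0.077, 0.078]))]
```

View pics/w3.png

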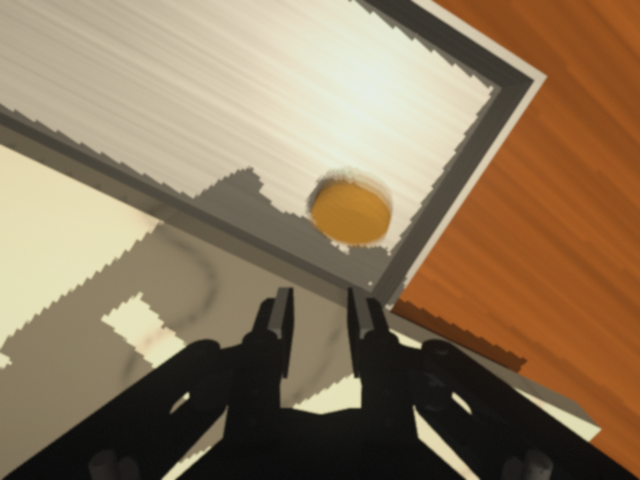

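Coin3 is in the tray at about (350,212). Next is coin2.

```bash
python3 go.py .468 -.082 .316 18.4
```

```text
t 4.7667 travel [-146.2 -145.4  -80.3] dr [-2.000e-04  3.000e-04  3.313e-01]
```

{"name": "apply_moves", "arguments": {"travel": [[-5,0,-40],[-10,0,-80],[-146,-145,-80],[-146,-145,-80],[-146,-145,-80],[-146,-145,-80],[-146,-145,-80],[-146,-145,-80],[-146,-145,-40],[-146,-145,-15],[-146,-145,0],[-146,-145,0]], "dr": [[0,0,0],[0,0,0],[0,0,0.331],[0,0,0.331],[0,0,0.331],[0,0,0.331],[0,0,0.331],[0,0,0.331],[0,0,0.331],[0,0,0.331],[0,0,0.331],[0,0,0.331]]}}

```text
time: 5.77
ee_pos: [0.4687, -0.0824, 0.2348]
orientation: [[0.949, 0.316, -0.001], [0.316, -0.949, 0.0], [-0.001, -0.001, -1.0]]
ft_force: [0.9, 0.4, -0.4]
grip_width: 0.0257
grip_force: 0.0
```

{"name": "apply_moves", "arguments": {"travel": [[8,0,0],[18,0,0],[30,0,0],[42,0,0],[54,0,0],[66,0,0],[78,0,0],[90,0,0],[102,0,0],[114,0,0],[122,0,0],[126,0,0]], "dr": [[0,0,0],[0,0,0],[0,0,0],[0,0,0],[0,0,0],[0,0,0],[0,0,0],[0,0,0],[0,0,0],[0,0,0],[0,0,0],[0,0,0]]}}

```text
time: 6.77
ee_pos: [0.5897, -0.0417, 0.2362]
orientation: [[0.948, 0.317, 0.002], [0.317, -0.948, -0.0], [0.001, 0.001, -1.0]]
ft_force: [-0.0, -0.6, 0.5]
grip_width: 0.0258
grip_force: 0.1
```

```bash
python3 go.py .658 -.019 .236 18.4; python3 -c "
from h import *
cv2.imwrite('pics/w4.png',camera('wrist'))"
```

```text
t 6.7667 travel [72.   0.2  0.3] dr [ 0.0008 -0.0014  0.0014]
```

View pics/w4.png

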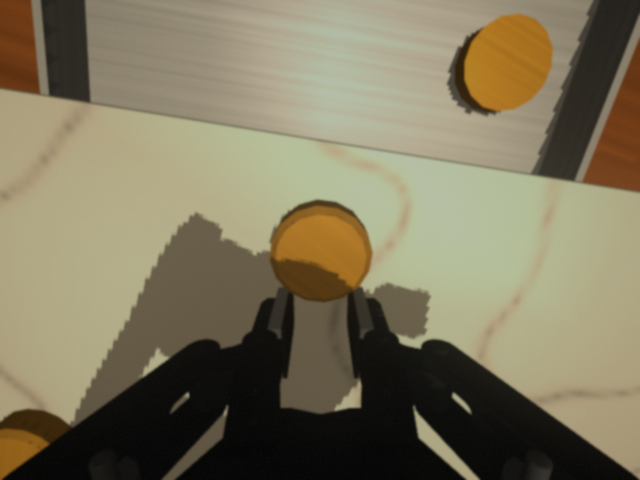

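Coin2 is nested at (320,250), with the edge ahead at (320,140) and the tray beyond it. Coin3 lies flat at (505,62). Pushing on.

{"name": "apply_moves", "arguments": {"travel": [[10,0,0],[20,0,0],[30,0,0],[39,0,0],[47,0,0],[54,0,0],[60,0,0],[65,0,0],[70,0,0],[74,0,0],[74,0,0],[74,0,0]], "dr": [[0,0,0],[0,0,0],[0,0,0],[0,0,0],[0,0,0],[0,0,0],[0,0,0],[0,0,0],[0,0,0],[0,0,0],[0,0,0],[0,0,0]]}}

```text
time: 7.82
ee_pos: [0.6584, -0.0187, 0.2357]
orientation: [[0.949, 0.316, -0.0], [0.316, -0.949, 0.0], [-0.0, -0.0, -1.0]]
ft_force: [0.9, -0.0, -0.4]
grip_width: 0.0256
grip_force: 0.0
```

```bash
python3 -c "
from h import *
camera('wrist');camera('top')
for c in('wrist','top'):print(find('coin3',c))"
python3 - <<'E'
import sys;sys.path.insert(0,'.')
from go import *
import numpy as np
a=np.radians(-9.1);d=np.array([np.cos(a),np.sin(a)]);p=np.array([.455,.082])-.037*d;print(p,np.hypot(*p));go(*p,.326,-9.1)
E
```

```text
[(0.67, array([ 0.725, -0.098,  0.026]))]
[(0.59, array([ 0.722, -0.094,  0.017]))]
[0.41846569 0.08785185] 0.42758797957706557
t 8.0167 travel [-193.6 -177.   -90.3] dr [-1.000e-04  3.000e-04  4.805e-01]
```

The detectors didn't report coin2, so I'll look before moving on.

```bash
python3 -c "
from h import *
cv2.imwrite('pics/w5.png',np.hstack([cv2.resize(camera('wrist'),(400,300)),cv2.resize(camera('scene')[180:400,200:493],(400,300))]))"
```

```text
(no output)
```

View pics/w5.png

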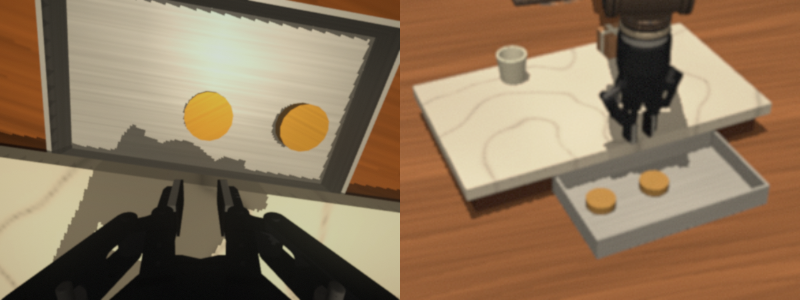

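Both coins are in the tray and lying flat, at (208,115) and (303,128) in the left half. Last is coin1.

{"name": "apply_moves", "arguments": {"travel": [[-5,0,-40],[-10,0,-80],[-40,-30,-90],[-194,-177,-90],[-194,-177,-90],[-194,-177,-90],[-194,-177,-90],[-194,-177,-90],[-194,-177,-90],[-194,-177,-90],[-194,-177,-60],[-194,-177,-60]], "dr": [[0,0,0],[0,0,0],[0,0,0.1],[0,0,0.2],[0,0,0.3],[0,0,0.4],[0,0,0.48],[0,0,0.48],[0,0,0.48],[0,0,0.48],[0,0,0.48],[0,0,0.48]]}}

```text
time: 9.12
ee_pos: [0.4179, 0.0874, 0.2929]
orientation: [[0.987, -0.158, -0.005], [-0.158, -0.987, -0.0], [-0.005, 0.001, -1.0]]
ft_force: [-1.5, -0.2, -1.9]
grip_width: 0.0255
grip_force: 0.0
```

```bash
python3 go.py .4185 .0878 .236 -9.1; python3 -c "
from h import *
cv2.imwrite('pics/w6.png',camera('wrist'));print(proj('wrist',(.455,.082,.076)))
print(find('coin1','wrist'))"
```

```text
t 9.1167 travel [ 0.8 -0.5 56.9] dr [0.0009 0.0047 0.0005]
(np.float64(315.3094208282085), np.float64(206.66767051848103))
[(0.87, array([0.459, 0.077, 0.076]))]
```

View pics/w6.png

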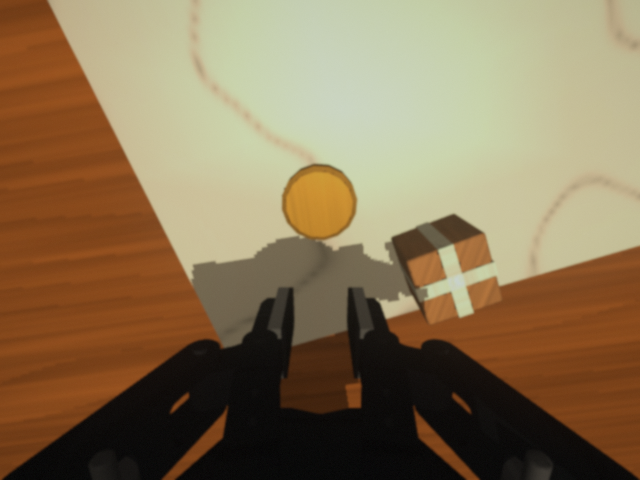

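Coin1 is at (319,202), about 2 mm from the prediction and centred between the fingers. The box at (445,270) stays about 10 mm clear. Descending and pushing.

{"name": "apply_moves", "arguments": {"travel": [[0,-1,20],[0,-1,38],[0,-1,50],[0,-1,57],[0,-1,60],[0,-1,60]], "dr": [[0,0,0],[0,0,0],[0,0,0],[0,0,0],[0,0,0],[0,0,0]]}}

```text
time: 9.72
ee_pos: [0.4192, 0.0885, 0.2359]
orientation: [[0.987, -0.158, -0.0], [-0.158, -0.987, -0.0], [-0.0, 0.0, -1.0]]
ft_force: [0.5, 0.8, -0.3]
grip_width: 0.0256
grip_force: 0.0
```

{"name": "apply_moves", "arguments": {"travel": [[8,0,0],[18,0,0],[30,0,0],[42,0,0],[54,0,0],[66,0,0],[78,0,0],[90,0,0],[102,0,0],[114,0,0],[126,0,0],[138,0,0]], "dr": [[0,0,0],[0,0,0],[0,0,0],[0,0,0],[0,0,0],[0,0,0],[0,0,0],[0,0,0],[0,0,0],[0,0,0],[0,0,0],[0,0,0]]}}

```text
time: 10.72
ee_pos: [0.5567, 0.0667, 0.2368]
orientation: [[0.987, -0.158, 0.002], [-0.158, -0.987, -0.0], [0.002, -0.0, -1.0]]
ft_force: [-0.7, 0.8, 1.2]
grip_width: 0.0256
grip_force: 0.2
```

```bash
cp pics/w6.png /tmp/; python3 - <<'E'
from m import *
im=camera('wrist');cv2.imwrite('pics/w7.png',im)
n,l,st,ce=cv2.connectedComponentsWithStats(blobs(im))
print([(ce[k].round(),st[k,4]) for k in range(1,n) if st[k,4]>500])
p=np.array(state()["ee_pos"]);c=np.array([.5239,-.0608]);x=np.array([.9866,.1632]);d=np.array(state()["orientation"])[:2,0]
s=(p[:2]-c)@x;print(p,s,"left",(.139-s)/(d@x))
E
```

```text
[(array([92., 94.]), np.int32(19484)), (array([322., 245.]), np.int32(6175)), (array([ 38., 348.]), np.int32(7904))]
[0.55842378 0.06617128 0.23742213] 0.05478287450909217 left 0.08880463975957734
```

Coin1 is still nested at (322,245), with 89 mm left to push.

{"name": "apply_moves", "arguments": {"travel": [[11,0,0],[22,0,0],[33,0,0],[43,0,0],[53,0,0],[61,0,0],[68,0,0],[75,0,0],[81,0,0],[86,0,0],[89,0,0],[89,0,0]], "dr": [[0,0,0],[0,0,0],[0,0,0],[0,0,0],[0,0,0],[0,0,0],[0,0,0],[0,0,0],[0,0,0],[0,0,0],[0,0,0],[0,0,0]]}}

```text
time: 11.77
ee_pos: [0.6431, 0.0529, 0.2358]
orientation: [[0.987, -0.158, 0.0], [-0.158, -0.987, -0.0], [0.0, -0.0, -1.0]]
ft_force: [-0.1, -0.0, -0.6]
grip_width: 0.0254
grip_force: 0.0
```

{"name": "apply_moves", "arguments": {"travel": [[-3,0,-30],[-6,0,-60],[-10,0,-100],[-10,0,-120],[-10,0,-120],[-10,0,-120]], "dr": [[0,0,0],[0,0,0],[0,0,0],[0,0,0],[0,0,0],[0,0,0]]}}

```text
time: 12.27
ee_pos: [0.6328, 0.0547, 0.3579]
orientation: [[0.988, -0.157, 0.004], [-0.157, -0.988, -0.0], [0.004, -0.0, -1.0]]
ft_force: [-0.1, 0.1, -0.9]
grip_width: 0.0251
grip_force: 0.0
```

```bash
python3 -c "
from h import *
cv2.imwrite('pics/w8.png',np.hstack([cv2.resize(camera('wrist'),(400,300)),cv2.resize(camera('scene')[180:400,140:433],(400,300))]))"
```

```text
(no output)
```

View pics/w8.png

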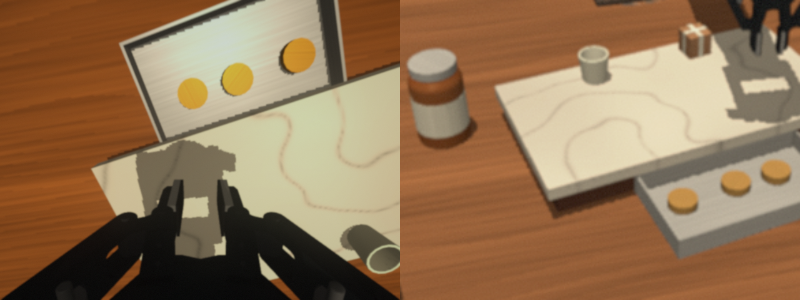

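All three chocolates lie in the tray, at (192,93), (237,79) and (299,55). The box, cup and jar are still standing, and the gripper is clear.

```bash
python3 -c "
from bench import *
print(finish_job())"
```

```text
the job is handed in; nothing more can be done
None
```

All three chocolates were pushed off the slab's far edge into the tray, with the gift box, cup and jar still standing, and the job was handed in at about 12 s of the 50 s allowed; `finish_job()` returned no verdict.

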